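# Snap the sealing lid onto a centrifuge bucket

## Task

Close the loaded centrifuge bucket: take the lid that fits it, the larger of the two lids in the tray, by its handle, and press it straight down onto the bucket until both spring latches have snapped over its edge. Keep pressing it firmly against the rim after the snap and finish like that, with the gripper still holding the lid down. Leave the other parts in the tray and the sample rack where they are.

Things in the scene. Friction and masses are not known exactly. Their poses are not given: they have to be found in the camera images.
- lid: The large lid, grey plastic, 86 mm across, 48 mm high, 80 to 170 g, the only one that fits; upright in the tray, plug down, any yaw. From below: plug 63 mm in diameter, 18 mm high (lowest 5 mm tapered to 55 mm); flange 6 mm thick (80 mm wide below, bevelled out to 86 mm); bar handle. Origin: centre of the plug's underside, 18 mm below the flange's underside; z up. Fits at any yaw.
- lid_grip (a point): Point in the large lid's straight bar handle, 43 mm above the lid's origin: 19 mm above the flange's top, 5 mm below the handle's top. The handle is 50 mm long along the lid's x, 16 mm wide along its y, 24 mm high. Same axes as the lid: grip it closing along y.
- bucket: Round steel bucket, 82 mm outside and 69 mm inside diameter, plain flat rim 120 mm above the bench, loaded with capped tubes (tops 20 mm or more below the rim), in a fixed black stand 126 mm square: it cannot move. A latch stands at its +y and at its -y side, trunnion pins at +x and -x. On the robot's left or right, the tray on the other side. Origin: centre of the stand's underside; z up.
- bucket_rim (a point): Centre of the bucket's mouth, at rim height; same axes as the bucket. The lid is home when its flange lies on the rim, centred: the lid's origin is then 18 mm below this point.
- latch_hook (a point): Tip of the hook's nose of the +y latch, shut: 9.5 mm above the rim, 38.5 mm from the bucket's axis, mid-width; the -y latch mirrors it. Each latch is a steel arm 24 mm wide, pivoted 50 mm below the rim; from the nose a slope rises outwards to 20 mm above the rim, 44 mm from the axis. A lid coming down meets both slopes when its flange's underside is about 12 mm above the rim, its plug 6 mm in.
- latch_left (a joint): Spring latch at the bucket's +y side (rad): 0 upright and shut, growing as its top is pushed outwards; springs back by itself. A lid pressed down spreads both latches to about 0.08 and meets 10 to 18 N in all; when its flange's underside is about 4 mm above the rim they snap shut over it, the force drops to nearly nothing, then rises steeply as the flange meets the rigid rim.
- latch_right (a joint): The same latch at the bucket's -y side.
- tray: Fixed white plastic tray, 266 mm square outside, walls 4 mm thick and 40 mm high, floor 4 mm thick. Two lids and two tube inserts stand in it, one in each quarter. Origin: centre of its underside, on the bench; x and y along its sides, z up.
- small_lid: A smaller lid of the same make, 62 mm across, plug 48 mm in diameter, otherwise the same heights and the same handle; it does not fit this bucket. Leave it. Origin: centre of its underside; z up.
- insert_tall: Black rubber round tube insert, 58 mm in diameter, 55 mm high. Leave it. Origin: centre of its underside; z up.
- insert_short: Black rubber round tube insert, 50 mm in diameter, 34 mm high. Leave it. Origin: centre of its underside; z up.
- rack: Beige sample rack with capped tubes, 44 by 120 mm in plan, 90 mm high over the tubes, loose on the bench beyond the work. Leave it. Origin: centre of its underside; z up.

How it is judged:
By the outcome, as a careful person would: the job done as asked, in the order asked, and still so for the second after the job is handed in, while the arm keeps its last pose, push and grip.
It also fails if it takes over 51 s, if anything falls off the work surface, if the arm or the gripper's body presses on something with over 40 N, if the wrist force passes 120 N, or if a joint passes its speed limit or range.

## Robot

A 6-joint arm with a two-finger parallel gripper is mounted at the origin on the work surface. World frame = base frame: x ahead of the robot, y to its left, z up, the work surface at z = 0. Lengths are in m, angles in rad, forces in N, time in s.
With the tool pointing down it reaches from about 0.3 to 0.875 m from the base axis. Payload 6.4 kg.
Tool frame: the origin (TCP) lies midway between the tips of the shut fingers; the grasp point (between the pads) lies 19 mm behind it; z points along the fingers, y is the line along which they close (so a half turn about z gives the same grasp; the last joint's range is limited). The gripper opens to 88 mm and grips with 3 to 60 N. Pads are 18 mm wide; open, the fingers measure 123 mm over their backs; the gripper's body (75 mm by 187 mm) begins 45 mm behind the grasp point.
Start: joints at [1.02, 0.181, 1.607, -0, 1.354, -0.206], TCP at [0.194, 0.541, 0.239] pointing down, gripper open.
Joint ranges: [-2.99, 2.99], [-0.89, 2.07], [0.3, 2.58], [-1.14, 4.28], [0, 2.63], [-3.12, 3.12]. Speed limits (rad/s): [2.57, 2.57, 3.01, 3.14, 3.14, 3.14].

## Interface

Orientations are given as a 3x3 rotation matrix whose columns are the frame's x, y, z axes.
In Python, from plant import env, viewer gives the robot as it stands.
- The arm moves only by the tool carry_out, never from a script. Its argument "commands" is a list of rows, each a list of 7 numbers: the shift along the tool's x, y, z in mm, then the turn, a rotation vector about the tool's x, y, z in rad, then the finger opening in mm, from 0 to 88.1. A call has 1 to 20 rows; each row shifts and turns the commanded pose from where the row before left it, along the tool's axes as they then stand; what a row does not reach is not made up. A row lasts 1/10 s, in which the tool goes at most 50 mm and 8.59 degrees, less where a joint would pass 70% of its speed; a pose out of reach is approached as far as the arm can. A call is refused whole if a number of a shift passes 50 or a number of a turn 0.15, either way. A call with a gripper value outside its range is refused whole. The fingers move at their own pace and stop on an object; the grip force is fixed at half the most. Time passes only in rows, so rows that do not move let the fingers close. It gives the time, the measured TCP pose, the force, the opening and the grip force at its end, in the units of the state.
- env.sense(): the state, without advancing time (a new reading comes with each control period).
- viewer.grab_frame(name): name is "scene" or "side" or "wrist"; returns (picture, depth): 384x512x3 uint8, red, green, blue; 384x512 float32, m along the optical axis (not along the pixel's ray), 0 where there is no reading.
- viewer.camera_info(name): a dict with "vfov" (degrees; the focal length in pixels is half the picture's height over the tangent of half this angle, whatever the lens; pixels are square), "cx", "cy" (the principal point, pixels), "rvec" (rotation vector, rad) and "tvec" (3), from world to camera coordinates, as OpenCV has them. Camera axes: x right, y down, z forward; pixel columns grow to the right and rows downward; lengths in m; the calibration is good to about 2 mm. A picture is of the moment at which its call begins: read the wrist's pose just before it. camera_info takes no time and is no camera call; for the wrist camera it gives the pose at the moment of the call.
- env.close_job(): hands the job in; it is judged then, once.
Trained networks look in the newest picture that a camera, given by its name, has taken for a name from the list of things; names that differ only in an ending like _2 or _b are one class to them, and where a whole thing is asked for, a point or a joint stands for the part that bears it (a point fixed in the world has none). Each returns a list of dicts, best first, with "confidence" (0 to 1); they miss things now and then, are a little off and sometimes report something else, mostly with a low value. They report only what shows in the picture. A call takes as long as a camera call.
- viewer.silhouettes(query, camera): "pixels" (384x512 bool, what is visible of it) and "box" ([left, top, width, height] in pixels, round what is visible of it).
- viewer.place_of(query, camera): "location" ([row, column] in pixels: a listed point, or the origin of a listed thing).
The state is a dict: "clock": time; "joint_pos": joint angles; "qd": joint speeds; "joint_efforts": joint torques, N m; "ee_pos": TCP position; "orientation": TCP orientation; "force": force on the tool from outside, world axes, zero at the start; "torque": the same for the moment, N m; "width": opening from 0.0 (shut) to 1.0 (fully open); "grip_force": force on a finger pad.
Only numpy, scipy, OpenCV 4.12 (cv2) and the standard library are available. Lean on these libraries where they do the work, as an engineer would, in place of code of your own. Each camera call takes 0.05 s, during which the arm holds its last target. There are 200 camera calls.

## Working session

There is one attempt and no reset: what is moved stays moved. The work goes in short steps, Python scripts to look and compute and a tool call to move; the robot and the scene stay as the last step left them, time stands still between calls to the robot, and variables do not carry over. Pictures are saved under pics/ and viewed, at most 10 in all, crops included, and the job is handed in when it is done.

Besides the shell and the picture viewer there is one more tool, called after "Request:" by a JSON object that holds its "op" and its "data". carry_out: Moves the arm, as the interface text tells. Its arguments: {"type":"object","properties":{"commands":{"type":"array"}},"required":["commands"]}

```bash
mkdir -p pics
cat > h.py <<'E'
import numpy as np, cv2
from plant import env, viewer
def K(c):
    f=192/np.tan(np.radians(c["vfov"])/2); return f,c["cx"],c["cy"]
def cloud(name,depth,c=None):
    c=c or viewer.camera_info(name); f,cx,cy=K(c)
    v,u=np.mgrid[:384,:512]; P=np.stack([(u-cx)/f*depth,(v-cy)/f*depth,depth],-1)
    R=cv2.Rodrigues(np.array(c["rvec"],float))[0]
    return (P-np.array(c["tvec"]).ravel())@R
E
python3 - <<'E'
from h import *
ims=[]
for n in ["scene","side","wrist"]:
    im,d=viewer.grab_frame(n); ims.append(im); W=cloud(n,d)
    for q in ["lid","small_lid","bucket","tray","insert_tall","insert_short","rack"]:
        for r in viewer.silhouettes(q,n)[:2]:
            m=r["pixels"]&(d>0)
            if m.sum()<10: continue
            p=W[m]; print(n,q,round(r["confidence"],2),r["box"],np.round(np.percentile(p,[2,50,98],axis=0),3).tolist())
    print(n, [(q,r["confidence"],np.round(r["location"])) for q in ["lid_grip","bucket_rim"] for r in viewer.place_of(q,n)[:2]])
a=np.zeros((768,1024,3),np.uint8);a[:384,:512]=ims[0];a[:384,512:]=ims[1];a[384:,:512]=ims[2]
cv2.imwrite("pics/a.png",cv2.resize(a,(800,600))[:,:,::-1])
print(env.sense())
E
```

```text
scene lid 0.86 [187.4, 155.9, 29.5, 21.9] [[0.502, -0.34, 0.004], [0.553, -0.266, 0.029], [0.582, -0.237, 0.053]]
scene lid 0.65 [332.7, 179.7, 11.3, 11.7] [[0.508, 0.132, 0.119], [0.52, 0.142, 0.134], [0.53, 0.152, 0.139]]
scene small_lid 0.95 [214.6, 169.0, 24.3, 27.4] [[0.516, -0.239, 0.005], [0.573, -0.153, 0.03], [0.594, -0.133, 0.054]]
scene small_lid 0.18 [305.0, 180.7, 70.1, 86.2] [[0.511, 0.104, 0.003], [0.58, 0.19, 0.048], [0.628, 0.251, 0.137]]
scene bucket 0.55 [304.2, 179.1, 69.7, 86.8] [[0.513, 0.112, 0.005], [0.581, 0.191, 0.048], [0.629, 0.251, 0.137]]
scene tray 0.83 [164.1, 132.7, 131.7, 82.0] [[0.36, -0.356, 0.002], [0.507, -0.205, 0.014], [0.647, -0.07, 0.041]]
scene insert_tall 0.86 [248.6, 155.3, 17.7, 24.5] [[0.436, -0.172, 0.011], [0.47, -0.141, 0.047], [0.485, -0.126, 0.061]]
scene insert_short 0.58 [221.7, 147.5, 18.5, 20.4] [[0.425, -0.313, 0.004], [0.454, -0.258, 0.029], [0.468, -0.242, 0.041]]
scene rack 0.67 [197.1, 228.7, 54.5, 71.3] [[0.758, 0.004, 0.001], [0.808, 0.076, 0.058], [0.82, 0.124, 0.092]]
scene rack 0.5 [221.2, 150.7, 20.9, 15.8] [[0.423, -
[... 1411 characters left out ...]
379166e+00, -2.06311933e-01]), 'qd': array([ 6.94719859e-04,  9.84418085e-04, -3.36141689e-04, -4.25681222e-04,
       -3.19420465e-04, -1.13437085e-05]), 'joint_efforts': array([ 4.85886103e-04, -4.33838296e+01, -3.42162251e+01,  7.02861906e-02,
        3.10279964e-02, -5.75111713e-06]), 'ee_pos': array([0.19435482, 0.54118553, 0.23873631]), 'orientation': array([[-9.41140525e-01,  3.38015550e-01,  4.91980633e-06],
       [ 3.38015550e-01,  9.41140524e-01,  4.59532408e-05],
       [ 1.09026809e-05,  4.49114282e-05, -9.99999999e-01]]), 'force': array([0.82830812, 0.58584631, 0.78216372]), 'torque': array([-0.03131962, -0.03884224, -0.02432713]), 'grip_force': 0.0, 'width': 1.000711371610384}
```

View pics/a.png

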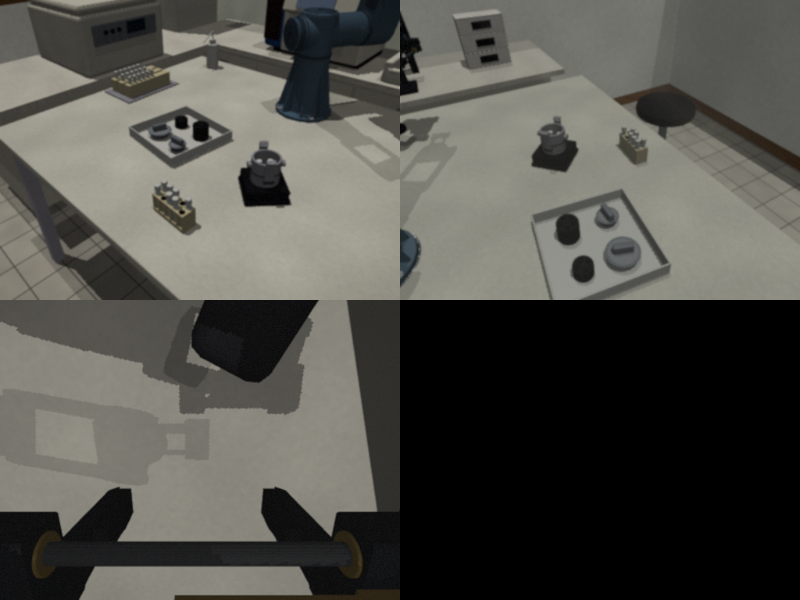

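The lid is in the tray at about (700,255) in the side panel, and the bucket is at about (555,150) there and (265,170) in the scene panel. Next I'll work out the wrist camera offset and plan a viewing pose over the bucket.

```bash
cat >> h.py <<'E'
def plan(xyz,yaw=None):
    """offset in tool axes (mm) to world xyz; yaw = desired tool-y direction angle (mod pi)"""
    s=env.sense(); R=np.array(s["orientation"]); d=R.T@(np.array(xyz)-s["ee_pos"])*1000
    print("shift mm",np.round(d,1), "tcp",np.round(s["ee_pos"],4),"F",np.round(s["force"],1),"w",round(s["width"]*88.1,1),"t",round(s["clock"],2))
    cur=np.arctan2(R[1,1],R[0,1]); print("tilt",np.round(R[:,2],4),"toolY yaw",round(cur,4),"q6",round(s["joint_pos"][5],3))
    if yaw is not None:
        t=(yaw-cur+np.pi/2)%np.pi-np.pi/2; print("turn about tool z:",round(-t,4))
E
python3 - <<'E'
from h import *
s=env.sense();R=np.array(s["orientation"]);c=viewer.camera_info("wrist")
Rc=cv2.Rodrigues(np.array(c["rvec"]))[0];t=np.array(c["tvec"]).ravel()
print("cam in tool",R.T@(-Rc.T@t-s["ee_pos"]),"axis",R.T@Rc[2],"x",R.T@Rc[0],c["vfov"])
plan([.45,.14,.36],0); plan([.47,-.2,.36],0)
E
```

```text
cam in tool [ 0.08273548 -0.00057535 -0.14693883] axis [-3.11549182e-01 -8.97612994e-04  9.50229605e-01] x [-5.42095794e-04  9.99999559e-01  7.66891595e-04] 63.827908797791494
shift mm [-376.2 -291.2 -121.3] tcp [0.1944 0.5412 0.2387] F [0.8 0.6 0.8] w 88.2 t 1.5
tilt [ 0.  0. -1.] toolY yaw 1.226 q6 -0.206
turn about tool z: 1.226
shift mm [-510.  -604.4 -121.3] tcp [0.1944 0.5412 0.2387] F [0.8 0.6 0.8] w 88.2 t 1.5
tilt [ 0.  0. -1.] toolY yaw 1.226 q6 -0.206
turn about tool z: 1.226
```

Request:
{"op": "carry_out", "data": {"commands": [[-20, -11, -10, 0, 0, 0, 88], [-35, -19.5, -10, 0, 0, 0, 80], [-35, -19.5, -10, 0, 0, 0, 60], [-35, -19.5, -10, 0, 0, 0, 44], [-35, -19.5, -10, 0, 0, 0, 44], [-35, -19.5, -10, 0, 0, 0, 44], [-35, -19.5, -10, 0, 0, 0, 44], [-35, -19.5, -10, 0, 0, 0, 44], [-35, -19.5, -10, 0, 0, 0, 44], [-35, -19.5, -10, 0, 0, 0, 44], [-35, -19.5, -10, 0, 0, 0, 44], [-35, -19.5, -10, 0, 0, 0, 44], [-14, -7.5, 0, 0, 0, 0, 44], [0, 0, 0, 0, 0, 0, 44], [0, 0, 0, 0, 0, 0, 44]]}}

```text
clock: 3.0
ee_pos: [0.5091, 0.1809, 0.358]
orientation: [[-0.941, 0.338, -0.002], [0.338, 0.941, 0.0], [0.002, -0.0, -1.0]]
force: [0.1, 0.1, -0.9]
width: 0.499
grip_force: 0.0
```

```bash
cat >> h.py <<'E'
def circ(P):
    A=np.c_[2*P[:,:2],np.ones(len(P))]; x=np.linalg.lstsq(A,(P[:,:2]**2).sum(1),rcond=None)[0]
    return x[:2],np.sqrt(x[2]+x[0]**2+x[1]**2)
E
python3 - <<'E'
from h import *
im,d=viewer.grab_frame("wrist");c=viewer.camera_info("wrist");W=cloud("wrist",d,c)
np.savez("b.npz",im=im,d=d,W=W)
for q in ["bucket","latch_left","latch_right"]:
    for r in viewer.silhouettes(q,"wrist")[:2]:
        m=r["pixels"]&(d>0);p=W[m];print(q,round(r["confidence"],2),r["box"],np.round(np.percentile(p,[2,50,98],axis=0),3).tolist())
for q in ["bucket_rim","latch_hook"]: print(q,[(r["confidence"],np.round(r["location"],1)) for r in viewer.place_of(q,"wrist")[:3]])
for zr in [(.117,.123),(.125,.145)]:
    m=(W[...,2]>zr[0])&(W[...,2]<zr[1])&(d>0); p=W[m]; print(zr,len(p),np.round(np.percentile(p,[1,50,99],axis=0),4).tolist())
cv2.imwrite("pics/b.png",im[:,:,::-1]); plan([.51,.18,.36])
E
```

```text
bucket 0.72 [204.8, 122.0, 99.1, 103.7] [[0.473, 0.107, 0.012], [0.537, 0.179, 0.085], [0.587, 0.243, 0.139]]
latch_left 0.85 [281.2, 190.8, 21.6, 34.5] [[0.568, 0.196, 0.001], [0.578, 0.209, 0.138], [0.614, 0.22, 0.141]]
latch_right 0.87 [213.2, 160.5, 24.2, 33.1] [[0.502, 0.126, 0.047], [0.512, 0.142, 0.138], [0.525, 0.153, 0.141]]
latch_right 0.43 [208.8, 289.6, 72.0, 73.1] [[0.768, 0.01, 0.002], [0.779, 0.069, 0.02], [0.809, 0.123, 0.093]]
bucket_rim [(0.94, array([195.2, 257.1])), (0.23, array([219.2,  34.7]))]
latch_hook [(0.75, array([204.5, 283.1]))]
(0.117, 0.123) 870 [[0.5066, 0.1344, 0.1175], [0.5469, 0.1771, 0.1209], [0.5862, 0.2132, 0.1227]]
(0.125, 0.145) 595 [[0.5015, 0.1277, 0.1294], [0.5665, 0.1937, 0.1382], [0.5919, 0.2196, 0.1418]]
shift mm [-1.1 -0.9 -1.3] tcp [0.5093 0.1812 0.3587] F [0.7 0.5 0.7] w 44.0 t 3.3
tilt [-1.e-04  1.e-04 -1.e+00] toolY yaw 1.2277 q6 -1.106
```

View pics/b.png

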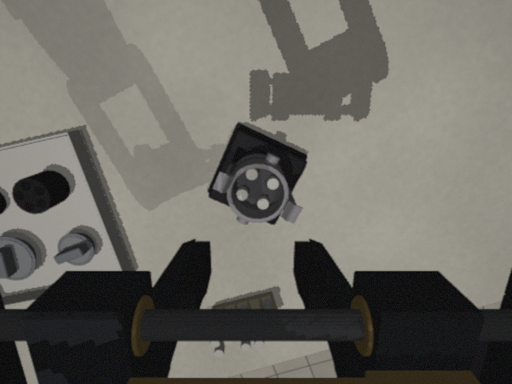

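The picture shows the bucket mouth at (257,193), with latches at (221,182) and (292,211). The tray is at lower left, with the large lid at (12,258) and the small one at (77,248).

```bash
cat >> h.py <<'E'
from scipy.optimize import least_squares
def ray(c,rc,z):
    f,cx,cy=K(c);R=cv2.Rodrigues(np.array(c["rvec"],float))[0];C=-R.T@np.array(c["tvec"]).ravel()
    v=R.T@np.array([(rc[1]-cx)/f,(rc[0]-cy)/f,1]); return C+v*(z-C[2])/v[2]
def annulus(P,c0,r0,r1):
    """centre such that points lie within annulus"""
    f=lambda x:(lambda r:np.maximum(r-r1,0)+np.maximum(r0-r,0))(np.linalg.norm(P[:,:2]-x,axis=1))
    o=least_squares(f,c0,loss="soft_l1",f_scale=.001);return o.x,np.sqrt((f(o.x)**2).mean())
E
python3 - <<'E'
from h import *
D=np.load("b.npz");W=D["W"];d=D["d"];c=viewer.camera_info("wrist")
print("rim by net",ray(c,(195.2,257.1),.12))
m=(abs(W[...,2]-.12)<.004)&(d>0);P=W[m];c0=ray(c,(195.2,257.1),.12)[:2]
r=np.linalg.norm(P[:,:2]-c0,axis=1);print(np.histogram(r,bins=np.arange(.02,.06,.003)))
Q=P[(r<.046)&(r>.028)]
for i in range(3): 
    x,e=annulus(Q,c0,.0345,.041);print(x,e,circ(Q)); 
    r=np.linalg.norm(P[:,:2]-x,axis=1);Q=P[(r<.0435)&(r>.032)]
T=W[(W[...,2]>.130)&(W[...,2]<.146)&(d>0)]
_,l,cc=cv2.kmeans(T[:,:2].astype(np.float32),2,None,(3,50,1e-6),5,0);print("latch centres",cc,cc.mean(0),np.bincount(l.ravel()))
v=cc[0]-cc[1];print("yaw of latch axis",np.arctan2(v[1],v[0]),np.linalg.norm(v))
E
```

```text
rim by net [0.54980867 0.17305599 0.12      ]
(array([  0,   0,   0,  35, 190, 289, 241, 139,   2,   4,   3,   0,   0]), array([0.02 , 0.023, 0.026, 0.029, 0.032, 0.035, 0.038, 0.041, 0.044,
       0.047, 0.05 , 0.053, 0.056, 0.059]))
[0.54678507 0.17365586] 0.00018898460747884596 (array([0.54641156, 0.17394009]), np.float64(0.03736184644930763))
[0.54676779 0.17362891] 5.362981921354111e-05 (array([0.54639535, 0.17391558]), np.float64(0.03735157456427316))
[0.54676779 0.17362891] 5.362981921354111e-05 (array([0.54639535, 0.17391558]), np.float64(0.03735157456427316))
latch centres [[0.51321447 0.13997686]
 [0.57935846 0.20739344]] [0.54628646 0.17368515] [291 293]
yaw of latch axis -2.3466668 0.09444588
```

Request:
{"op": "carry_out", "data": {"commands": [[-7, -20, 0, 0, 0, 0, 44], [-12, -36, 0, 0, 0, 0, 44], [-12, -36, 6, 0, 0, 0, 44], [-12, -36, 6, 0, 0, 0, 44], [-12, -36, 6, 0, 0, 0, 44], [-12, -36, 6, 0, 0, 0, 44], [-12, -36, 6, 0, 0, 0, 44], [-12, -36, 6, 0, 0, 0, 44], [-12, -36, 6, 0, 0, 0, 44], [-12, -36, 6, 0, 0, 0, 44], [-12, -36, 6, 0, 0, 0, 44], [-12, -36, 6, 0, 0, 0, 44], [-4, -12, 0, 0, 0, 0, 44], [0, 0, 0, 0, 0, 0, 44], [0, 0, 0, 0, 0, 0, 44]]}}

```text
clock: 4.8
ee_pos: [0.5001, -0.2697, 0.2989]
orientation: [[-0.941, 0.338, 0.0], [0.338, 0.941, 0.001], [-0.0, 0.001, -1.0]]
force: [-0.3, 0.0, 0.1]
width: 0.497
grip_force: 0.0
```

```bash
cat > lid.py <<'E'
from h import *
im,d=viewer.grab_frame("wrist");c=viewer.camera_info("wrist");W=cloud("wrist",d,c)
S=None
for q in ["lid","small_lid"]:
    for r in viewer.silhouettes(q,"wrist")[:2]:
        m=r["pixels"]&(d>0);p=W[m];print(q,round(r["confidence"],2),r["box"],np.round(np.percentile(p,[2,50,98],axis=0),3).tolist())
for r in viewer.place_of("lid_grip","wrist")[:3]: print("grip",r["confidence"],np.round(r["location"]),ray(c,r["location"],.047))
c0=ray(c,viewer.place_of("lid_grip","wrist")[0]["location"],.047)[:2]
near=(np.linalg.norm(W[...,:2]-c0,axis=-1)<.055)&(d>0)
H=W[near&(W[...,2]>.044)&(W[...,2]<.06)][:,:2]; F=W[near&(abs(W[...,2]-.028)<.005)]
print("handle z",np.median(W[near&(W[...,2]>.044)][:,2]),"flange z",np.median(F[:,2]))
b=cv2.minAreaRect((H*1e4).astype(np.float32));print("rect mm",np.array(b[0])/10,np.array(b[1])/10,b[2])
u,s,vt=np.linalg.svd(H-H.mean(0),full_matrices=False);yaw=np.arctan2(vt[0,1],vt[0,0])
print("handle mean",H.mean(0),"x yaw",yaw)
hc=np.vstack([np.median(F[:,:2],axis=0)]);print("flange hull circle",cv2.minEnclosingCircle((F[:,:2]*1e3).astype(np.float32)))
plan([*(np.array(b[0])/1e4),.10],yaw+np.pi/2)
cv2.imwrite("pics/c%d.png"%round(env.sense()["clock"]*100),im[:,:,::-1])
E
python3 lid.py; ls pics
```

```text
lid 0.57 [159.4, 7.5, 238.0, 248.5] [[0.363, -0.35, 0.004], [0.48, -0.207, 0.006], [0.636, -0.077, 0.041]]
lid 0.55 [226.3, 155.8, 58.0, 59.7] [[0.502, -0.316, 0.028], [0.538, -0.276, 0.03], [0.579, -0.24, 0.054]]
small_lid 0.74 [320.4, 152.6, 41.7, 48.3] [[0.537, -0.189, 0.028], [0.557, -0.163, 0.03], [0.591, -0.137, 0.054]]
small_lid 0.64 [217.9, 100.8, 41.5, 32.1] [[0.418, -0.291, 0.009], [0.44, -0.269, 0.039], [0.463, -0.247, 0.041]]
grip 0.98 [193. 256.] [ 0.54169391 -0.27875672  0.047     ]
handle z 0.3409409238919079 flange z 0.02981383941160423
rect mm [ 540.20507812 -278.09465332] [15.01195068 49.56112366] 70.78324890136719
handle mean [ 0.53897357 -0.27753052] x yaw -0.34347057410127263
flange hull circle ((540.8629760742188, -278.0488586425781), 42.989376068115234)
shift mm [-40.4   5.5 199.2] tcp [ 0.5002 -0.2697  0.2992] F [ 0.1  0.3 -0.3] w 43.8 t 5.05
tilt [ 6.e-04 -3.e-04 -1.e+00] toolY yaw 1.2278 q6 -1.931
turn about tool z: 0.0005
a.png
b.png
c505.png
```

Request:
{"op": "carry_out", "data": {"commands": [[-8, 1.1, 10, 0, 0, 0, 44], [-8, 1.1, 25, 0, 0, 0, 44], [-8, 1.1, 35, 0, 0, 0, 44], [-8, 1.1, 35, 0, 0, 0, 44], [-8.5, 1.1, 35, 0, 0, 0, 44], [0, 0, 35, 0, 0, 0, 44], [0, 0, 30, 0, 0, 0, 44], [0, 0, 19, 0, 0, 0, 44], [0, 0, 0, 0, 0, 0, 44], [0, 0, 0, 0, 0, 0, 44]]}}

```text
clock: 6.05
ee_pos: [0.54, -0.2791, 0.0745]
orientation: [[-0.941, 0.338, -0.001], [0.338, 0.941, 0.0], [0.001, 0.0, -1.0]]
force: [1.0, -0.0, 0.9]
width: 0.5
grip_force: 0.0
```

Run:
```python
from h import *
plan([.5405,-.278,.0305]);im,d=viewer.grab_frame("wrist");cv2.imwrite("pics/d.png",im[:,:,::-1])
```

```text
shift mm [-0.1  1.2 44. ] tcp [ 0.54   -0.2791  0.0745] F [ 1.  -0.   0.9] w 44.0 t 6.05
tilt [-5.e-04  5.e-04 -1.e+00] toolY yaw 1.2263 q6 -1.898
```

View pics/d.png

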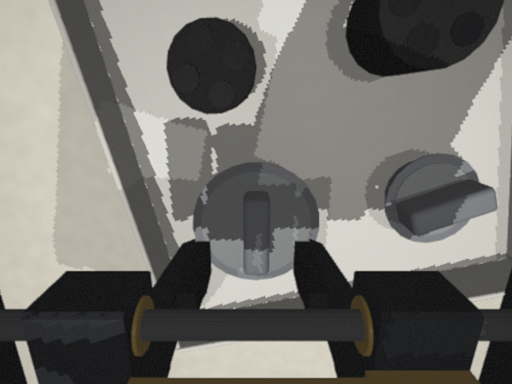

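The large lid is at (256,222). Its handle is upright in the picture at (257,230), between the fingertips at 210 and 296. I'll descend and grip.

Request:
{"op": "carry_out", "data": {"commands": [[0, 1, 15, 0, 0, 0, 44], [0, 0, 15, 0, 0, 0, 44], [0, 0, 9, 0, 0, 0, 44], [0, 0, 4, 0, 0, 0, 44], [0, 0, 0, 0, 0, 0, 44], [0, 0, 0, 0, 0, 0, 10], [0, 0, 0, 0, 0, 0, 10], [0, 0, 0, 0, 0, 0, 10], [0, 0, 0, 0, 0, 0, 10], [0, 0, 0, 0, 0, 0, 10], [0, 0, 0, 0, 0, 0, 10], [0, 0, 0, 0, 0, 0, 10]]}}

```text
clock: 7.3
ee_pos: [0.5405, -0.2786, 0.0322]
orientation: [[-0.941, 0.338, 0.001], [0.338, 0.941, -0.0], [-0.001, -0.0, -1.0]]
force: [-0.3, 0.4, 4.5]
width: 0.181
grip_force: 30.0
```

Request:
{"op": "carry_out", "data": {"commands": [[0, 0, -5, 0, 0, 0, 10], [0, 0, -15, 0, 0, 0, 10], [0, 0, -30, 0, 0, 0, 10], [0, 0, -30, 0, 0, 0, 10], [0, 0, -30, 0, 0, 0, 10], [0, 0, -30, 0, 0, 0, 10], [0, 0, -30, 0, 0, 0, 10], [0, 0, -30, 0, 0, 0, 10], [0, 0, -20, 0, 0, 0, 10], [0, 0, -10, 0, 0, 0, 10], [0, 0, 0, 0, 0, 0, 10]]}}

```text
clock: 8.4
ee_pos: [0.5406, -0.2789, 0.2638]
orientation: [[-0.941, 0.338, 0.002], [0.338, 0.941, -0.002], [-0.003, -0.001, -1.0]]
force: [-0.5, 0.0, -3.9]
width: 0.181
grip_force: 30.0
```

Request:
{"op": "carry_out", "data": {"commands": [[5, 9, 0, 0, 0, 0, 10], [10, 17, 0, 0, 0, 0, 10], [16, 28, 0, 0, 0, 0, 10], [19, 33, 0, 0, 0, 0, 10], [19, 33, 0, 0, 0, 0, 10], [19, 33, 0, 0, 0, 0, 10], [19, 33, 0, 0, 0, 0, 10], [19, 33, 0, 0, 0, 0, 10], [19, 33, 0, 0, 0, 0, 10], [19, 33, 0, 0, 0, 0, 10], [19, 33, 0, 0, 0, 0, 10], [19, 33, 0, 0, 0, 0, 10], [19, 33, 0, 0, 0, 0, 10], [15, 25, 0, 0, 0, 0, 10], [10, 15, 0, 0, 0, 0, 10], [2, 5, 0, 0, 0, 0, 10], [0, 0, 0, 0, 0, 0, 10], [0, 0, 0, 0, 0, 0, 10]]}}

```text
clock: 10.2
ee_pos: [0.4515, 0.2085, 0.261]
orientation: [[-0.941, 0.338, -0.001], [0.338, 0.941, -0.001], [0.001, -0.001, -1.0]]
force: [-0.6, -0.6, -2.2]
width: 0.18
grip_force: 30.0
```

Run:
```python
from h import *
plan([.5466,.1737,.24])
im,d=viewer.grab_frame("wrist");c=viewer.camera_info("wrist");W=cloud("wrist",d,c)
for r in viewer.place_of("bucket_rim","wrist")[:2]: print(r["confidence"],np.round(r["location"]),ray(c,r["location"],.12))
x=np.array([.5466,.1737])
P=W[(abs(W[...,2]-.12)<.004)&(d>0)]
for i in range(3):
    r=np.linalg.norm(P[:,:2]-x,axis=1);Q=P[(r<.0435)&(r>.032)];x,e=annulus(Q,x,.0345,.041);print(x,e,len(Q),circ(Q),np.median(Q[:,2]))
T=W[(W[...,2]>.130)&(W[...,2]<.146)&(d>0)];T=T[np.linalg.norm(T[:,:2]-x,axis=1)<.06]
_,l,cc=cv2.kmeans(T[:,:2].astype(np.float32),2,None,(3,50,1e-6),5,0);print("latch",cc,cc.mean(0),np.bincount(l.ravel()))
s=env.sense();R=np.array(s["orientation"])
L=(W-s["ee_pos"])@R; near=(np.linalg.norm(L[...,:2],axis=-1)<.06)&(d>0)
for a,b in [(-.03,-.012),(-.004,.006)]:
    Q=L[near&(L[...,2]>a)&(L[...,2]<b)]; print("held, tool frame",len(Q),np.percentile(Q,[2,50,98],axis=0).round(4).tolist())
cv2.imwrite("pics/e.png",im[:,:,::-1])
im,d=viewer.grab_frame("side"); cv2.imwrite("pics/f.png",im[:,:,::-1])
```

```text
shift mm [-101.3   -0.5   20.9] tcp [0.4515 0.2085 0.261 ] F [-0.6 -0.6 -2.2] w 15.9 t 10.2
tilt [-1.2e-03 -6.0e-04 -1.0e+00] toolY yaw 1.2257 q6 -1.032
[0.5466 0.1737] nan 0 (array([0., 0.]), np.float64(0.0)) nan
[0.5466 0.1737] nan 0 (array([0., 0.]), np.float64(0.0)) nan
[0.5466 0.1737] nan 0 (array([0., 0.]), np.float64(0.0)) nanh.py:27: RuntimeWarning: Mean of empty slice.
  o=least_squares(f,c0,loss="soft_l1",f_scale=.001);return o.x,np.sqrt((f(o.x)**2).mean())
  ret = ret.dtype.type(ret / rcount)
  return _methods._mean(a, axis=axis, dtype=dtype,
Traceback (most recent call last):
cv2.error: OpenCV(4.12.0) /io/opencv/modules/core/src/kmeans.cpp:243: error: (-2:Unspecified error) in function 'double cv::kmeans(cv::InputArray, int, cv::InputOutputArray, cv::TermCriteria, int, int, cv::OutputArray)'
> There can't be more clusters than elements (expected: 'N >= K'), where
>     'N' is 0
> must be greater than or equal to
>     'K' is 2
```

Request:
{"op": "carry_out", "data": {"commands": [[-6, 0, 0, 0, 0, 0, 10], [-15, 0, 0, 0, 0, 0, 10], [-25, 0, 0, 0, 0, 0, 10], [-30, 0, 0, 0, 0, 0, 10], [-30, 0, 0, 0, 0, 0, 10], [-30, 0, 0, 0, 0, 0, 10], [-30, 0, 0, 0, 0, 0, 10], [-20, 0, 0, 0, 0, 0, 10], [-10, 0, 0, 0, 0, 0, 10], [-4, 0, 0, 0, 0, 0, 10], [0, 0, 0, 0, 0, 0, 10], [0, 0, 0, 0, 0, 0, 10]]}}

```text
clock: 11.5
ee_pos: [0.6394, 0.1419, 0.2617]
orientation: [[-0.941, 0.338, -0.0], [0.338, 0.941, 0.0], [0.0, -0.0, -1.0]]
force: [0.4, -0.2, -0.7]
width: 0.178
grip_force: 30.0
```

Run:
```python
from h import *
plan([.5466,.1737,.24])
im,d=viewer.grab_frame("wrist");c=viewer.camera_info("wrist");W=cloud("wrist",d,c);cv2.imwrite("pics/e.png",im[:,:,::-1])
for r in viewer.place_of("bucket_rim","wrist")[:2]: print(r["confidence"],np.round(r["location"]),ray(c,r["location"],.12))
x=np.array([.5466,.1737])
P=W[(abs(W[...,2]-.12)<.004)&(d>0)]
for i in range(3):
    r=np.linalg.norm(P[:,:2]-x,axis=1);Q=P[(r<.0435)&(r>.032)];x,e=annulus(Q,x,.0345,.041);print(x,e,len(Q),circ(Q),np.median(Q[:,2]))
s=env.sense();R=np.array(s["orientation"])
L=(W-s["ee_pos"])@R; near=(np.linalg.norm(L[...,:2],axis=-1)<.06)&(d>0)
for a,b in [(-.03,-.012),(-.004,.006)]:
    Q=L[near&(L[...,2]>a)&(L[...,2]<b)]; print("held, tool frame",len(Q),np.percentile(Q,[2,50,98],axis=0).round(4).tolist())
Q=L[near&(L[...,2]>-.004)&(L[...,2]<.006)]
if len(Q)>20: print("flange",cv2.minEnclosingCircle((Q[:,:2]*1e3).astype(np.float32)))
T=W[(W[...,2]>.130)&(W[...,2]<.146)&(d>0)];T=T[np.linalg.norm(T[:,:2]-x,axis=1)<.06]
_,l,cc=cv2.kmeans(T[:,:2].astype(np.float32),2,None,(3,50,1e-6),5,0);print("latch",cc,cc.mean(0),np.bincount(l.ravel()))
```

```text
shift mm [98.1 -1.4 21.7] tcp [0.6394 0.1419 0.2617] F [ 0.4 -0.2 -0.7] w 15.7 t 11.5
tilt [-5.e-04  1.e-04 -1.e+00] toolY yaw 1.2264 q6 -1.189
0.69 [ 78. 250.] [0.54631196 0.17228751 0.12      ]
0.16 [274. 250.] [0.73115315 0.10587187 0.12      ]
[0.54733315 0.17352662] 6.455045842105376e-05 2203 (array([0.54728894, 0.17349673]), np.float64(0.03727020988985894)) 0.12091149531010224
[0.54733315 0.17352662] 6.455045842105376e-05 2203 (array([0.54728894, 0.17349673]), np.float64(0.03727020988985894)) 0.12091149531010224
[0.54733315 0.17352662] 6.455045842105376e-05 2203 (array([0.54728894, 0.17349673]), np.float64(0.03727020988985894)) 0.12091149531010224
held, tool frame 4300 [[-0.0144, -0.0216, -0.029], [0.0106, -0.0008, -0.0205], [0.0253, 0.0197, -0.0131]]
held, tool frame 8547 [[-0.0077, -0.0407, -0.0005], [0.0207, -0.0012, 0.0029], [0.0411, 0.0387, 0.0042]]
flange ((0.419651597738266, -0.8706967234611511), 43.0969352722168)
latch [[0.5141317  0.14006592]
 [0.58016187 0.20740561]] [0.5471468  0.17373577] [809 690]
```

View pics/e.png

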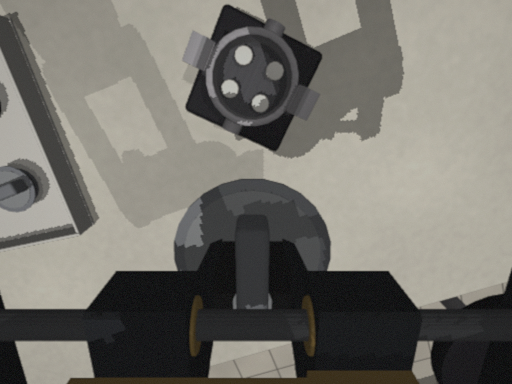

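Lid held level and centred in the grip: flange at (252,240), bucket mouth at (252,75). Moving over it and down to just above.

Request:
{"op": "carry_out", "data": {"commands": [[5, 0, 0, 0, 0, 0, 10], [12, 0, 0, 0, 0, 0, 10], [20, 0, 0, 0, 0, 0, 10], [20, 0, 0, 0, 0, 0, 10], [20, 0, 0, 0, 0, 0, 10], [13, 0, 0, 0, 0, 0, 10], [7, -0.5, 5, 0, 0, 0, 10], [0, 0, 15, 0, 0, 0, 10], [0, 0, 25, 0, 0, 0, 10], [0, 0, 25, 0, 0, 0, 10], [0, 0, 20, 0, 0, 0, 10], [0, 0, 8, 0, 0, 0, 10], [0, 0, 0, 0, 0, 0, 10], [0, 0, 0, 0, 0, 0, 10]]}}

```text
clock: 13.0
ee_pos: [0.5492, 0.1737, 0.1641]
orientation: [[-0.941, 0.338, 0.001], [0.338, 0.941, 0.0], [-0.001, 0.0, -1.0]]
force: [-0.2, -1.0, -1.1]
width: 0.18
grip_force: 30.0
```

Run:
```python
from h import *
s=env.sense();o=np.array([.6394,.1419,.2617]);R=np.array([[-.941,.338,0],[.338,.941,0],[0,0,-1.]])
plan(o+R@np.array([97,-.5,131.5])/1e3)
```

```text
shift mm [ 1.3  0.1 33.9] tcp [0.5492 0.1737 0.1641] F [-0.2 -1.  -1.1] w 15.9 t 13.0
tilt [ 7.e-04  0.e+00 -1.e+00] toolY yaw 1.2257 q6 -1.125
```

Request:
{"op": "carry_out", "data": {"commands": [[1, 0, 4, 0, 0, 0, 10], [0, 0, 5, 0, 0, 0, 10], [0, 0, 5, 0, 0, 0, 10], [0, 0, 4, 0, 0, 0, 10], [0, 0, 2, 0, 0, 0, 10], [0, 0, 0, 0, 0, 0, 10]]}}

```text
clock: 13.6
ee_pos: [0.5476, 0.1743, 0.1435]
orientation: [[-0.941, 0.338, -0.0], [0.338, 0.941, 0.0], [0.0, 0.0, -1.0]]
force: [-0.0, -0.2, -1.1]
width: 0.174
grip_force: 30.0
```

Request:
{"op": "carry_out", "data": {"commands": [[0, 0, 2, 0, 0, 0, 10], [0, 0, 2, 0, 0, 0, 10], [0, 0, 1, 0, 0, 0, 10], [0, 0, 0, 0, 0, 0, 10]]}}

```text
clock: 14.0
ee_pos: [0.5485, 0.1742, 0.1398]
orientation: [[-0.941, 0.338, 0.002], [0.338, 0.941, 0.0], [-0.002, 0.001, -1.0]]
force: [-0.1, -0.6, 4.9]
width: 0.181
grip_force: 30.0
```

Request:
{"op": "carry_out", "data": {"commands": [[0, 0, 1.5, 0, 0, 0, 10], [0, 0, 1, 0, 0, 0, 10], [0, 0, 0, 0, 0, 0, 10]]}}

```text
clock: 14.3
ee_pos: [0.549, 0.1742, 0.138]
orientation: [[-0.941, 0.338, 0.004], [0.338, 0.941, 0.0], [-0.003, 0.001, -1.0]]
force: [-0.3, 0.0, 7.8]
width: 0.178
grip_force: 30.0
```

Request:
{"op": "carry_out", "data": {"commands": [[0, 0, 1.5, 0, 0, 0, 10], [0, 0, 1, 0, 0, 0, 10], [0, 0, 0, 0, 0, 0, 10]]}}

```text
clock: 14.6
ee_pos: [0.5495, 0.1742, 0.1362]
orientation: [[-0.941, 0.338, 0.005], [0.338, 0.941, 0.0], [-0.004, 0.002, -1.0]]
force: [-0.4, -0.7, 10.5]
width: 0.178
grip_force: 30.0
```

Request:
{"op": "carry_out", "data": {"commands": [[0.5, 0, 1.5, 0, 0, 0, 10], [0.5, 0, 1, 0, 0, 0, 10], [0, 0, 0, 0, 0, 0, 10]]}}

```text
clock: 14.9
ee_pos: [0.5461, 0.1744, 0.1307]
orientation: [[-0.941, 0.338, -0.001], [0.338, 0.941, -0.0], [0.001, -0.0, -1.0]]
force: [0.2, -0.4, -0.8]
width: 0.176
grip_force: 30.0
```

Request:
{"op": "carry_out", "data": {"commands": [[0, 0, 1, 0, 0, 0, 10], [0, 0, 1, 0, 0, 0, 10], [0, 0, 0, 0, 0, 0, 10]]}}

```text
clock: 15.2
ee_pos: [0.5463, 0.1745, 0.1301]
orientation: [[-0.941, 0.338, -0.001], [0.338, 0.941, -0.0], [0.001, -0.001, -1.0]]
force: [-5.3, -1.3, 9.9]
width: 0.178
grip_force: 30.0
```

Snapped: the force rose to 10 N, dropped to about 0, and is now rising against the rim. Pressing firmly.

Request:
{"op": "carry_out", "data": {"commands": [[0, 0, 1, 0, 0, 0, 10], [0, 0, 1, 0, 0, 0, 10], [0, 0, 1, 0, 0, 0, 10], [0, 0, 0, 0, 0, 0, 10], [0, 0, 0, 0, 0, 0, 10]]}}

```text
clock: 15.7
ee_pos: [0.5466, 0.1746, 0.1301]
orientation: [[-0.941, 0.337, 0.0], [0.337, 0.941, -0.001], [-0.0, -0.001, -1.0]]
force: [-14.2, -3.3, 28.9]
width: 0.181
grip_force: 30.0
```

Run:
```python
from h import *
plan([.5473,.1735,.130]); print(env.sense()["force"],env.sense()["torque"])
im,d=viewer.grab_frame("side");im2,d2=viewer.grab_frame("scene");
a=np.hstack([cv2.resize(im[130:230,140:260],(400,333),interpolation=2),cv2.resize(im2[160:280,290:400],(400,333),interpolation=2)])
cv2.imwrite("pics/g.png",a[:,:,::-1])
for n,D in (("side",d),("scene",d2)):
    W=cloud(n,D);P=W[(np.linalg.norm(W[...,:2]-[.547,.1735],axis=-1)<.06)&(W[...,2]>.13)&(W[...,2]<.15)&(D>0)]
    v=np.array([np.cos(.795),np.sin(.795)]);t=(P[:,:2]-[.547,.1735])@v
    print(n,np.histogram(t,bins=np.arange(-.06,.061,.01))[0],[np.percentile(P[np.sign(t)==s][:,2],95) for s in (-1,1) if (np.sign(t)==s).any()],np.percentile(t,[1,99]))
```

```text
shift mm [-1.  -0.8  0.1] tcp [0.5466 0.1746 0.1301] F [-14.2  -3.3  28.9] w 16.0 t 15.7
tilt [ 0.e+00 -6.e-04 -1.e+00] toolY yaw 1.2267 q6 -1.124
[-14.17696639  -3.26181471  28.92401817] [-0.53262698  2.34989475 -0.05826165]
side [25 27  1 26 59 26 23  0  0  0  1  4] [np.float64(0.1488385936171995), np.float64(0.14901588763668078)] [-0.05786948  0.05188936]
scene [  2   6   3   0   4  13  23 122  40   0  29  45] [np.float64(0.14959556154946604), np.float64(0.14956658367625222)] [-0.04796836  0.05911319]
```

View pics/g.png

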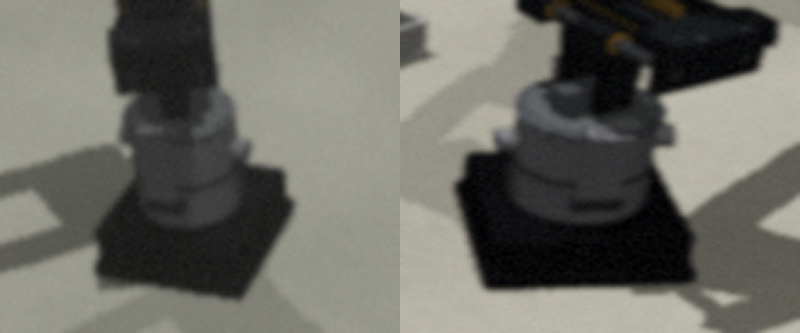

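The picture shows the lid flush on the bucket with the fingers on its handle. I'll relieve the sideways load and check the latch positions.

Request:
{"op": "carry_out", "data": {"commands": [[1, 0, 0, 0, 0, 0, 10], [1, 0, 0.3, 0, 0, 0, 10], [0, 0, 0, 0, 0, 0, 10], [0, 0, 0, 0, 0, 0, 10]]}}

```text
clock: 16.2
ee_pos: [0.5466, 0.1746, 0.1301]
orientation: [[-0.941, 0.338, 0.004], [0.338, 0.941, -0.001], [-0.004, 0.0, -1.0]]
force: [-8.1, -5.6, 25.7]
width: 0.175
grip_force: 30.0
```

Run:
```python
from h import *
v=np.array([np.cos(.795),np.sin(.795)]);w=np.array([-v[1],v[0]])
for n in ("side","scene","wrist"):
    im,D=viewer.grab_frame(n);W=cloud(n,D)
    X=W[...,:2]-[.547,.1736];t=X@v;s=X@w
    for sg in (1,-1):
        m=(D>0)&(abs(s)<.013)&(sg*t>.036)&(sg*t<.065)&(W[...,2]>.131)&(W[...,2]<.146)
        if m.sum()>5: print(n,sg,m.sum(),"r",np.percentile(sg*t[m],[5,50,95]).round(4),"z95",np.percentile(W[m][:,2],95).round(4))
D=np.load("b.npz");W=D["W"];X=W[...,:2]-[.547,.1736];t=X@v;s=X@w
for sg in (1,-1):
    m=(D["d"]>0)&(abs(s)<.013)&(sg*t>.036)&(sg*t<.065)&(W[...,2]>.131)&(W[...,2]<.146); print("before",sg,m.sum(),np.percentile(sg*t[m],[5,50,95]).round(4))
```

```text
side -1 46 r [0.0447 0.0493 0.0575] z95 0.1417
scene 1 71 r [0.0467 0.0523 0.0592] z95 0.1402
scene -1 7 r [0.0392 0.0478 0.0518] z95 0.1389
wrist -1 1778 r [0.0395 0.0472 0.0557] z95 0.1403
before 1 287 [0.0395 0.0463 0.0557]
before -1 286 [0.0395 0.0477 0.0559]
```

Run:
```python
from plant import env
s=env.sense();print(s["clock"],s["force"],s["ee_pos"],s["grip_force"]);print(env.close_job())
```

```text
16.35 [-8.14404655 -4.98729189 24.9310742 ] [0.54660141 0.17457566 0.13009458] 30.000398363918066
the job is handed in; nothing more can be done
None
```

The job is handed in at 16.4 s: the large lid is seated on the bucket and the gripper is still holding it down with about 25 N. I saw the -y latch shut in the images; for the +y latch I rely on the press force dropping to nearly zero before the rim and the lid resting at its home height.

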